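Index the lens carriage on the optical rail

ROBOT

A 6-joint arm with a two-finger parallel gripper is mounted at the origin on the work surface. World frame = base frame: x ahead of the robot, y to its left, z up, the work surface at z = 0. Lengths are in mm, angles in rad, forces in N, time in s.
With the tool pointing down it reaches from about 300 to 825 mm from the base axis. Payload 5.4 kg.
Tool frame: the origin (TCP) lies midway between the tips of the shut fingers; the grasp point (between the pads) lies 19 mm behind it; x points along the fingers, y is the direction in which the jaws open and shut, and the axes are right-handed (so a half turn about x gives the same grasp; the last joint's range is limited). The gripper opens to 92 mm and grips with 3 to 60 N. Pads are 20 mm wide; open, the fingers measure 128 mm over their backs; the gripper's body (75 mm by 189 mm) begins 69 mm behind the grasp point.
Start: joints at [1.073, 0.158, 1.597, -0, 1.386, -0.21], TCP at [163.22, 551.33, 214.601] pointing down, gripper open.
Joint ranges: [-2.91, 2.91], [-0.94, 2.29], [0.18, 2.7], [-1.29, 4.43], [0.17, 2.64], [-3, 3]. Speed limits (rad/s): [2.57, 2.57, 3.14, 3.14, 3.14, 3.14].

INTERFACE

Orientations are given as a unit quaternion [w, x, y, z].
In Python, from bench import telemetry, viewer, manip gives the robot as it stands.
- The arm moves only by the tool carry_out, never from a script. Its argument "motion" is a list of rows, each an object with "linear": the shift along the world's x, y, z in m, a list of three; "delta_rot": the turn, a rotation vector about the world's x, y, z in degrees, a list of three; "fingers": the gripper command: -1 is fully open, 1 is shut, values between are in proportion. A call has 1 to 5 rows; each row is the pose to reach, as a shift and turn from the pose commanded when the call began; what a row does not reach only later rows make up. A row lasts 1/10 s, in which the tool goes at most 50 mm and 8.59 degrees, less where a joint would pass 70% of its speed; a pose out of reach is approached as far as the arm can. A call with a gripper value outside its range is refused whole. The fingers move at their own pace and stop on an object; "newtons" is the grip in N (left out, the last holds). Time passes only in rows, so rows that repeat a pose let the fingers close. It gives the time, the measured TCP pose, the force and the opening at its end, in the units of the state.
- telemetry.get_obs(): the state, without advancing time (a new reading comes with each control period).
- viewer.grab_frame(name): name is "scene" or "top" or "wrist"; returns a dict with "img" (420x560x3 uint8, red, green, blue), "depth" (420x560 float32, mm along the optical axis (not along the pixel's ray), 0 where there is no reading), "fx", "fy", "cx", "cy" (pixels), "R" (3x3) and "t" (3): a world point X has camera coordinates R X + t; the wrist camera has in their place "tool_from_camera" (4x4, takes a point from camera to tool coordinates, whose origin is the TCP and whose axes are the tool frame's). Camera axes: x right, y down, z forward; pixel columns grow to the right and rows downward; lengths in mm; the calibration is good to about 2 mm. A picture is of the moment at which its call begins: read the wrist's pose just before it.
- manip.close_job(): hands the job in, once; it reports no verdict.
The state is a dict: "t": time; "joints": joint angles; "qd": joint speeds; "joint_efforts": joint torques, N m; "ee_pos": TCP position; "tool_rot": TCP orientation; "contact_force": force on the tool from outside, world axes, zero at the start; "ft_torque": the same for the moment, N m; "gripper_width": opening from 0.0 (shut) to 1.0 (fully open).
Only numpy, scipy, OpenCV 4.12 (cv2) and the standard library are available. Lean on these libraries where they do the work, as an engineer would, in place of code of your own. Each camera call takes 0.05 s, during which the arm holds its last target.

TASK

A capped sample bottle has been left standing on the optical rail, in the way of the lens carriage: lift it off first and leave it standing upright in the steel tray. Then pinch the carriage's upright finger grip and slide the carriage along the rail until you feel its spring ball drop into the notch, without running well past it. Finish while still holding the grip, with the carriage at rest in the notch: do not let go; do not run the carriage into the bottle, and leave everything else on the bench where it is.

Things in the scene. Friction and masses are not known exactly. Their poses are not given: they have to be found in the camera images.
- rail: straight aluminium optical rail, fixed, 400 long (its y axis, roughly to the robot's left), 50 wide (x), flat top 30 above the bench. On its ends stand a grey lamp head (-y) and a black detector head (+y), each 60 x 50 x 110 tall, centred 225 from the middle. Origin: middle of the rail, on the bench surface
- carriage: dark steel lens carriage, 110 long x 60 wide, deck top 50 above the bench; it only slides along the rail (about 2 N drag). Starts near the rail's -y end, must go towards +y. On its deck: the finger grip, 30 ahead (+y) of its middle, and a lens ring (46 wide, top 108 above the bench) 40 behind (-y) its middle. Axes as the rail's; origin: below its middle, on the rail's mid-line, at bench height
- grip (a point): centre of the black upright finger grip on the carriage: 22 across the rail (x), 30 along the rail (y), from 50 to 96 above the bench (this point is 73 above the bench). It moves rigidly with the carriage
- ball_mark (a point): the carriage's middle, on the far (+x) side at the strip's outer face, 33 from the rail's mid-line and 19 above the bench: the line of the spring ball, which sits in a steel ear there. Moves rigidly with the carriage; the grip's centre is 30 ahead (+y) of it. Axes as the rail's
- notch (a point): mouth centre of the only V notch (14 wide) in the outer (+x) face of the index strip on the rail's far side. The ball is in it when ball_mark is here. Against the steady drag, it pulls the carriage on by about 4 N in the last 5 mm before the centre and resists by 5 to 8 N in the first 5 mm after it; let go within 4 mm, the carriage centres itself. End stop 30 mm or more past it. Axes as the rail's
- bottle_centre (a point): centre (half-way up) of the capped amber glass bottle left standing on the rail's top, ahead of the carriage: 40 dia x 85 tall, about 0.11 kg; its underside starts 30 above the bench. z is its own axis
- tray_in (a point): centre of the inner floor (3 above the bench) of the empty square steel tray on the right: 110 x 110 outside, walls 3 thick and 12 high; fixed
- spare_bottle: a second capped amber bottle of the same make as the one on the rail (40 dia x 85 tall), standing on the bench on the robot's side of the rail; leave it. Origin: centre of its underside
- driver: screwdriver, 150 long, lying on the bench on the robot's side of the rail; leave it. Origin at its middle, x along it
- spare_lens: spare lens on a round foot, 38 wide, 74 tall, on the bench on the far side of the rail; leave it. Origin: centre of its underside
- beaker: empty glass beaker, 68 dia x 90 tall, on the far side of the rail; leave it. Origin: centre of its underside
- wash_bottle: white plastic wash bottle with bent spout, 66 dia, 207 tall, beyond the tray, far right; leave it. Origin: centre of its underside
- slide_box: cardboard slide box 60 x 100 x 30 tall, right of the rail's right end; leave it. Origin: centre of its underside
- dish: small white ceramic dish, 72 dia x 22 tall, front left; leave it. Origin: centre of its underside

How it is judged (in metres and radians):
On the way, in this order (a step that is already met when the one before it is completed fails the run):
1. the bottle stands upright in the tray, let go (horizontal distance between bottle_centre and tray_in below 0.045 m and z of bottle_centre in the frame of tray_in below 0.048 m and angle between bottle_centre's own z axis and vertical below 0.1 rad and contact force between the fingers and bottle below 0.1 N), for 0.2 s.
2. the carriage's ball is in the notch, with its grip held in the fingers (y of ball_mark in the frame of notch between -0.0025 and 0.0025 m and contact force between the fingers and carriage above 2 N and horizontal distance between the grasp point and grip below 0.018 m), for 0.3 s.
At the end, for the whole second after the job is handed in: Ball within 2.5 mm of the notch centre along the rail, carriage slower than 10 mm/s; fingers press the carriage with over 2 N, grasp point within 18 mm (seen from above) of the grip centre; bottle upright within 0.1 rad on the tray floor, within 45 mm of its centre (all of step 2 and linear speed of carriage below 0.01 m/s and horizontal distance between bottle_centre and tray_in below 0.045 m and z of bottle_centre in the frame of tray_in below 0.048 m and angle between bottle_centre's own z axis and vertical below 0.1 rad); the arm keeps its last pose, push and grip.
It fails at once if the carriage is run more than 15 mm past the notch (y of ball_mark in the frame of notch above 0.015 m).
It fails at once if the carriage is pushed against the bottle (contact force between carriage and bottle above 1 N).
It fails at once if the bottle is tipped over (angle between bottle_centre's own z axis and vertical above 0.6 rad).
It fails at once if another loose thing is shifted by more than 30 mm (distance of any of spare_bottle, driver, spare_lens, beaker, wash_bottle, slide_box, dish from where it was at the start of the episode above 0.03 m).
It also fails if it takes over 72 s, if anything falls off the work surface, if the arm or the gripper's body presses on something with over 40 N, if the wrist force passes 120 N, or if a joint passes its speed limit or range.

## Working session

There is one attempt and no reset: what is moved stays moved. The work goes in short steps, Python scripts to look and compute and a tool call to move; the robot and the scene stay as the last step left them, time stands still between calls to the robot, and variables do not carry over. Pictures are saved under pics/ and viewed, and the job is handed in when it is done.

Besides the shell and the picture viewer there is one more tool, called after "Emit:" by a JSON object that holds its "name" and its "arguments". carry_out: Moves the arm, as the interface text tells. Its arguments: {"type":"object","properties":{"motion":{"type":"array"},"newtons":{"type":"number"}},"required":["motion"]}

```bash
ls; mkdir -p pics; cat > h.py <<'E'
from bench import telemetry, viewer, manip
import numpy as np, cv2
def grab(n,save=None):
    f=viewer.grab_frame(n)
    if save: cv2.imwrite('pics/'+save,cv2.cvtColor(f['img'],cv2.COLOR_RGB2BGR))
    np.savez('last_'+n+'.npz',**f); return f
def cloud(f):
    d=f['depth'];v,u=np.indices(d.shape)
    c=np.stack([(u-f['cx'])/f['fx']*d,(v-f['cy'])/f['fy']*d,d],-1)
    w=(c-f['t'])@f['R']   # R^T (c-t)
    w[d==0]=np.nan
    return w
E
python3 - <<'E'
from h import *
o=telemetry.get_obs(); print(o)
for n in('scene','top'):
    f=grab(n,n+'0.png'); print(n,f['fx'],f['R'],f['t'])
E
```

```text
pics
{'t': 0.0, 'joints': array([ 1.07288760e+00,  1.59016475e-01,  1.59820255e+00, -2.51472438e-05,
        1.38620712e+00, -2.10078168e-01]), 'qd': array([ 4.89921280e-04, -2.27818645e-04,  9.06814878e-05,  1.65313427e-03,
       -1.11394332e-05, -8.77896990e-04]), 'joint_efforts': array([ 6.38665006e-04, -3.85546410e+01, -3.22126472e+01,  7.04364991e-02,
        3.73994024e-02, -1.23576551e-04]), 'ee_pos': array([162.94120353, 550.7859806 , 213.6520911 ]), 'tool_rot': array([ 0.69958018,  0.10079981,  0.70001321, -0.10202196]), 'contact_force': array([-0.18479623,  0.00155327, -0.1182566 ]), 'ft_torque': array([-0.04172602,  0.02123399,  0.01441636]), 'gripper_width': 0.998296727039888}
scene 502.90332450340424 [[-0.53497789  0.84485768 -0.00376166]
 [ 0.65535107  0.41216096 -0.63295997]
 [-0.53321068 -0.3410848  -0.77417538]] [ 311.24929064 -281.09048198 1509.05633597]
top 479.53222783751585 [[-1.46357903e-02 -9.99889773e-01 -2.49708763e-03]
 [-9.86383570e-01  1.48471365e-02 -1.63789547e-01]
 [ 1.63808567e-01  6.58967556e-05 -9.86492143e-01]] [ -22.57114952  550.88887519 1188.49615774]
```

View pics/scene0.png

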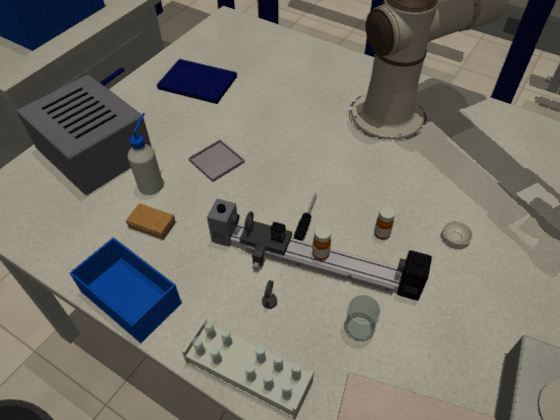

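View pics/top0.png

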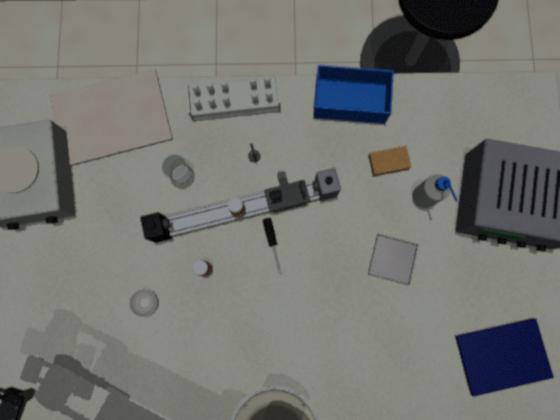

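The top view shows the detector at (156,226), lamp (328,183), rail bottle (236,207), carriage about (287,195) and tray (393,259). Next I measure them from depth.

```bash
python3 - <<'E'
from h import *
for n in('top','scene'):
    f=dict(np.load(f'last_{n}.npz'));w=cloud(f)
    np.save(n+'_w.npy',w)
    pts={'top':dict(det=(156,226),lamp=(328,183),bot=(236,206),grip=(277,196),tray=(393,259),spare=(202,267),beaker=(182,175),lens=(254,152),dish=(144,302),wash=(433,188),box=(390,160),drv=(270,233),rail=(200,218)),
     'scene':dict(det=(415,260),lamp=(222,206),bot=(322,232),grip=(279,230),tray=(217,160),rail=(360,266))}[n]
    for k,(u,v) in pts.items(): print(n,k,np.round(w[v,u],0))
im=cv2.imread('pics/top0.png')[130:260,130:350]; cv2.imwrite('pics/tz.png',cv2.resize(im,None,fx=3.6,fy=3.6,interpolation=cv2.INTER_CUBIC))
im=cv2.imread('pics/scene0.png')[190:310,195:440]; cv2.imwrite('pics/sz.png',cv2.resize(im,None,fx=3.2,fy=3.2,interpolation=cv2.INTER_CUBIC))
E
```

```text
top det [511. 283.  96.]
top lamp [ 610. -141.  110.]
top bot [556.  85. 112.]
top grip [583. -15.  92.]
top tray [ 428. -315.    6.]
top spare [410. 171.  82.]
top beaker [640. 223.  91.]
top lens [702.  43.  76.]
top dish [327. 334.   2.]
top wash [ 587. -389.  139.]
top box [ 688. -315.   30.]
top drv [498.   5.  26.]
top rail [539. 186.  33.]
scene det [520. 288. 110.]
scene lamp [ 618. -140.  110.]
scene bot [563.  89. 114.]
scene grip [597.  -0.  95.]
scene tray [ 428. -312.    3.]
scene rail [545. 182.  31.]
```

View pics/tz.png

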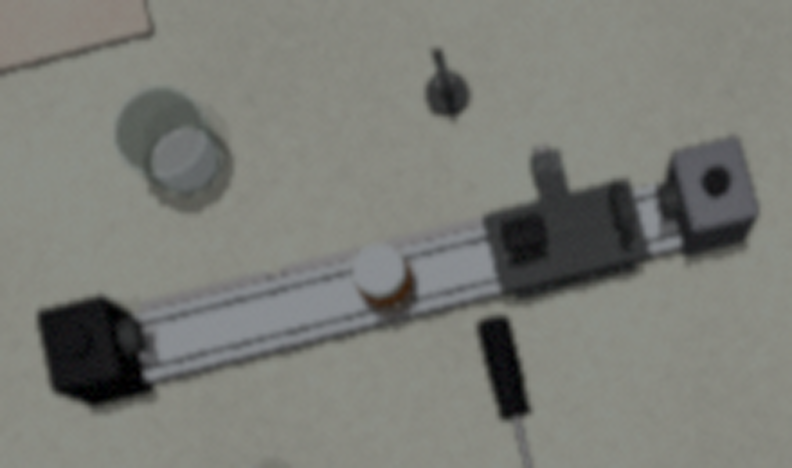

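View pics/sz.png

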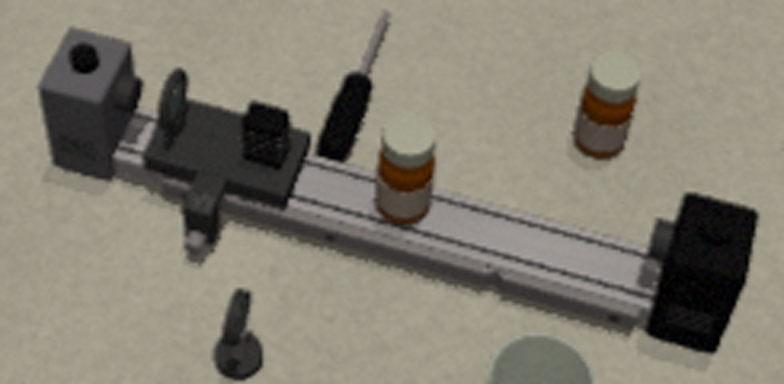

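The scene zoom shows the notch as a small dark nick at zoom (493,272), i.e. scene px about (349,275). The dots at (330,238) and (613,318) look like strip screws. I'll fit the rail axes and the object centres.

```bash
python3 - <<'E'
from h import *
def rect(p):
    r=cv2.minAreaRect(p[:,:2].astype(np.float32)); return np.round(r[0],1),np.round(r[1],1),round(r[2],1),len(p)
for n in('top','scene'):
    w=np.load(n+'_w.npy').reshape(-1,3)
    def sel(x0,x1,y0,y1,z0,z1):
        m=(w[:,0]>x0)&(w[:,0]<x1)&(w[:,1]>y0)&(w[:,1]<y1)&(w[:,2]>z0)&(w[:,2]<z1);return w[m]
    print(n,'lamp',rect(sel(560,680,-190,-90,105,116)))
    print(n,'det',rect(sel(460,580,240,340,105,116)))
    p=sel(520,600,50,130,111,120); print(n,'cap',rect(p),cv2.minEnclosingCircle(p[:,:2].astype(np.float32)))
    p=sel(560,640,-40,30,92,100); print(n,'grip',rect(p))
    p=sel(350,500,-390,-240,6,16); print(n,'traywall',rect(p))
    p=sel(520,660,-120,40,47,53); print(n,'deck',rect(p))
    p=sel(450,640,110,250,27,33); print(n,'railtop',rect(p))
    p=sel(360,460,130,220,78,92); print(n,'spare',rect(p))
    p=sel(600,720,150,280,80,96); print(n,'beaker',rect(p))
E
```

```text
top lamp (array([ 618.9, -142.7]), array([18.1, 17.6]), 1.0, 51)
top det (array([513.7, 294. ]), array([18.8, 18.5]), 53.3, 55)
top cap (array([560.7,  88. ]), array([33.6, 34.5]), 44.4, 153) ((560.2343139648438, 88.01213836669922), 17.84576416015625)
top grip (array([587.7, -10. ]), array([21.3, 29.1]), 13.1, 97)
top traywall (array([ 425.7, -321.3]), array([147.5, 133.5]), 59.9, 347)
top deck (array([614. , -48.5]), array([ 93.7, 136.9]), 13.6, 659)
top railtop (array([571.1, 180.9]), array([137.7, 138.6]), 0.7, 855)
top spare (array([410.5, 176.6]), array([34.5, 35.5]), 54.1, 179)
top beaker (array([665.8, 243.8]), array([66.7, 65.8]), 44.7, 149)
scene lamp (array([ 621.1, -143.1]), array([20.2, 18.4]), 42.4, 59)
scene det (array([516.6, 294. ]), array([19.8, 20.4]), 61.4, 71)
scene cap (array([561.5,  88.7]), array([35.4, 37.3]), 78.0, 187) ((562.6378784179688, 88.9699478149414), 19.723840713500977)
scene grip (array([590. ,  -9.3]), array([23. , 29.9]), 16.9, 109)
scene traywall (array([ 424.8, -311.8]), array([116.6, 124.8]), 74.7, 331)
scene deck (array([616.7, -52.2]), array([ 94.6, 145.5]), 13.1, 799)
scene railtop (array([568.6, 179.4]), array([139. , 135.7]), 87.7, 1197)
scene spare (array([413.1, 177.6]), array([36.4, 34.9]), 28.5, 174)
scene beaker (array([668.2, 244.7]), array([67.2, 66.1]), 21.7, 277)
```

```bash
cat >> h.py <<'E'
ey=np.array([515-620.,294+142.9]);ey/=np.linalg.norm(ey);ex=np.array([ey[1],-ey[0]]);O=np.array([567.5,75.5])
def rail(p): d=np.asarray(p)[...,:2]-O; return np.stack([d@ex,d@ey],-1)
def ray_railx(f,u,v,x):  # intersect pixel ray with plane rail x = x
    d=f['R'].T@np.array([(u-f['cx'])/f['fx'],(v-f['cy'])/f['fy'],1]); c=-f['R'].T@f['t']
    n=np.array([ex[0],ex[1],0]); s=(x+O@ex-c@n)/(d@n); return c+s*d
E
python3 - <<'E'
from h import *
from scipy.spatial.transform import Rotation as Ro
f=dict(np.load('last_scene.npz'));w=np.load('scene_w.npy')
for u,v in((349,275),(349,276),(350,277),(298,264.4),(386.6,289.4),(256,265)):
    p=ray_railx(f,u,v,33); print(u,v,np.round(p),np.round(rail(p),1),np.round(w[int(v),int(u)]),np.round(rail(w[int(v),int(u)]),1))
o=telemetry.get_obs();q=o['tool_rot'];M=Ro.from_quat(q[[1,2,3,0]]).as_matrix();print(M.round(3),np.degrees(np.arctan2(M[1,1],M[0,1])),np.degrees(np.arctan2(ex[1],ex[0])))
im=cv2.imread('pics/scene0.png')[255:300,225:410]; cv2.imwrite('pics/sz2.png',cv2.resize(im,None,fx=4.3*1,fy=4.3,interpolation=cv2.INTER_CUBIC))
# tray contour
for n,c in(('top',(393,259)),('scene',(217,160))):
    w=np.load(n+'_w.npy'); I=cv2.imread(f'pics/{n}0.png').astype(int)
    g=I[c[1]-40:c[1]+40,c[0]-45:c[0]+45]; 
    d=np.abs(g-g[40,45]).sum(-1); m=((d<22)).astype(np.uint8); nn,l,st,ce=cv2.connectedComponentsWithStats(m); k=l[40,45]
    ys,xs=np.where(l==k); P=w[ys+c[1]-40,xs+c[0]-45]; P=P[(P[:,2]<9)]; print(n,cv2.minAreaRect(P[:,:2].astype(np.float32)),len(P),P.mean(0))
E
```

```text
349 275 [578. 172.  30.] [33.  91.5] [572. 170.  20.] [26.7 90.9]
349 276 [578. 173.  26.] [33.  91.9] [575. 171.  20.] [29.4 91.5]
350 277 [578. 175.  23.] [33.  94.5] [573. 174.  16.] [28.3 94.1]
298 264.4 [606.  57.  14.] [ 33.  -27.3] [608.  58.  20.] [ 35.6 -26.6]
386.6 289.4 [558. 257.  15.] [ 33.  178.4] [559. 255.  18.] [ 34.2 176.8]
256 265 [631. -46. -41.] [  33.  -133.1] [663. -21.  23.] [  70.6 -115.7]
[[-0.001  0.284  0.959]
 [-0.002  0.959 -0.284]
 [-1.    -0.002 -0.   ]] 73.51307971872426 13.513587840377763
top ((427.6778259277344, -313.5268249511719), (98.76432800292969, 102.27090454101562), 75.2007064819336) 1277 [ 426.02760531 -309.04023692    2.30975358]
scene ((429.0695495605469, -315.8267822265625), (99.50397491455078, 101.66138458251953), 72.41484069824219) 853 [ 428.52767388 -315.64853823    2.97112895]
```

View pics/sz2.png

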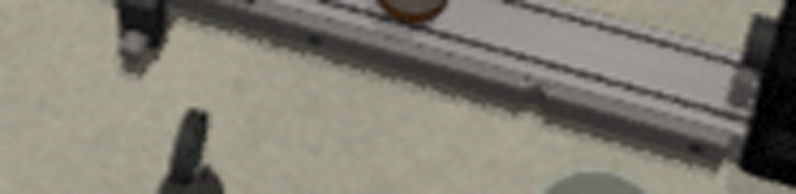

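The notch is at about rail y = +93 on the strip, so the carriage travel is about 211 mm. The tray centre is about (428,-314) and the bottle about (561,88). I'll move over the bottle.

Emit:
{"name": "carry_out", "arguments": {"motion": [{"linear": [0.0265, -0.031, 0], "delta_rot": [0, 0, -4], "fingers": -1}, {"linear": [0.053, -0.062, 0], "delta_rot": [0, 0, -8], "fingers": -1}, {"linear": [0.0795, -0.0925, 0], "delta_rot": [0, 0, -12], "fingers": -1}, {"linear": [0.106, -0.1235, 0], "delta_rot": [0, 0, -16], "fingers": -1}, {"linear": [0.1325, -0.1545, 0], "delta_rot": [0, 0, -20], "fingers": -1}]}}

```text
t: 0.6
ee_pos: [296.2, 395.3, 214.2]
tool_rot: [0.671, 0.222, 0.671, -0.222]
contact_force: [0.7, 0.6, -0.4]
gripper_width: 1.0
```

Emit:
{"name": "carry_out", "arguments": {"motion": [{"linear": [0.0265, -0.031, 0], "delta_rot": [0, 0, -4], "fingers": -1}, {"linear": [0.053, -0.062, 0], "delta_rot": [0, 0, -8], "fingers": -1}, {"linear": [0.0795, -0.0925, 0], "delta_rot": [0, 0, -12], "fingers": -1}, {"linear": [0.106, -0.1235, 0], "delta_rot": [0, 0, -16], "fingers": -1}, {"linear": [0.1325, -0.1545, 0], "delta_rot": [0, 0, -20], "fingers": -1}]}}

```text
t: 1.1
ee_pos: [428.8, 240.8, 214.3]
tool_rot: [0.622, 0.335, 0.623, -0.336]
contact_force: [0.5, -0.2, -0.4]
gripper_width: 0.998
```

Emit:
{"name": "carry_out", "arguments": {"motion": [{"linear": [0.0265, -0.031, 0], "delta_rot": [0, 0, -4], "fingers": -1}, {"linear": [0.053, -0.062, 0], "delta_rot": [0, 0, -8], "fingers": -1}, {"linear": [0.0795, -0.0925, 0], "delta_rot": [0, 0, -12], "fingers": -1}, {"linear": [0.106, -0.1235, 0], "delta_rot": [0, 0, -16], "fingers": -1}, {"linear": [0.1325, -0.1545, 0], "delta_rot": [0, 0, -20], "fingers": -1}]}}

```text
t: 1.6
ee_pos: [561.3, 86.4, 214.1]
tool_rot: [0.554, 0.438, 0.555, -0.439]
contact_force: [-0.8, 0.6, -0.3]
gripper_width: 1.001
```

```bash
cat >> h.py <<'E'
from scipy.spatial.transform import Rotation as Ro
def wrist(save=None):
    o=telemetry.get_obs(); f=viewer.grab_frame('wrist')
    if save: cv2.imwrite('pics/'+save,cv2.cvtColor(f['img'],cv2.COLOR_RGB2BGR))
    q=o['tool_rot']; T=np.eye(4);T[:3,:3]=Ro.from_quat(q[[1,2,3,0]]).as_matrix();T[:3,3]=o['ee_pos']
    W=T@f['tool_from_camera']; g=dict(f); g['R']=W[:3,:3].T; g['t']=-g['R']@W[:3,3]
    return o,g,cloud(g)
E
python3 - <<'E'
from h import *
o,g,w=wrist('w1.png'); np.save('w1.npy',w); print(o['ee_pos'],g['R'],-g['R'].T@g['t'])
p=w.reshape(-1,3);p=p[(p[:,2]>110)&(p[:,2]<120)&(np.hypot(p[:,0]-561,p[:,1]-88)<40)]
print(len(p),cv2.minEnclosingCircle(p[:,:2].astype(np.float32)) if len(p) else 0)
E
```

```text
[561.31103368  86.38923819 214.11485806] [[ 0.9733375   0.2293733  -0.00141571]
 [ 0.22334176 -0.94630024  0.23373982]
 [ 0.05227399 -0.22782392 -0.97229815]] [546.07876537 150.07822204 384.75876536]
1743 ((560.4086303710938, 88.04261779785156), 18.33579444885254)
```

View pics/w1.png

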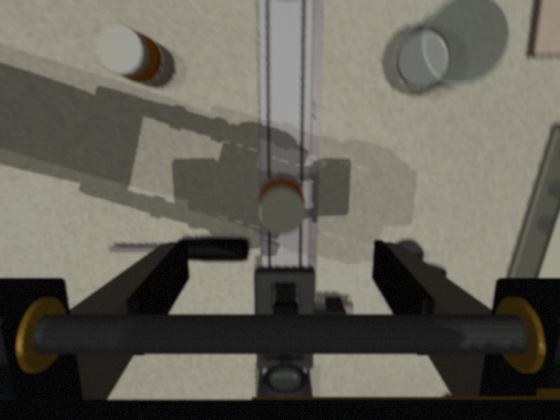

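The wrist view has the rail bottle centred at px (280,205), between the fingers. The cap measures (560.4,88.0), which agrees with the fixed cameras. I'll descend and grip.

Emit:
{"name": "carry_out", "arguments": {"motion": [{"linear": [-0.001, 0.002, -0.03], "delta_rot": [0, 0, 0], "fingers": -1}, {"linear": [-0.001, 0.002, -0.06], "delta_rot": [0, 0, 0], "fingers": -1}, {"linear": [-0.001, 0.002, -0.09], "delta_rot": [0, 0, 0], "fingers": -1}, {"linear": [-0.001, 0.002, -0.12], "delta_rot": [0, 0, 0], "fingers": -1}, {"linear": [-0.001, 0.002, -0.14], "delta_rot": [0, 0, 0], "fingers": -1}]}}

```text
t: 2.15
ee_pos: [557.8, 90.1, 71.7]
tool_rot: [0.554, 0.437, 0.557, -0.438]
contact_force: [0.0, 0.2, 0.3]
gripper_width: 0.997
```

Emit:
{"name": "carry_out", "arguments": {"motion": [{"linear": [0, 0, -0.01], "delta_rot": [0, 0, 0], "fingers": -1}, {"linear": [0, 0, -0.021], "delta_rot": [0, 0, 0], "fingers": -1}, {"linear": [0, 0, -0.021], "delta_rot": [0, 0, 0], "fingers": -1}, {"linear": [0, 0, -0.021], "delta_rot": [0, 0, 0], "fingers": 0.3}, {"linear": [0, 0, -0.021], "delta_rot": [0, 0, 0], "fingers": 1}], "newtons": 15}}

```text
t: 2.65
ee_pos: [560.7, 89.8, 54.9]
tool_rot: [0.556, 0.438, 0.555, -0.437]
contact_force: [0.0, -0.4, -0.1]
gripper_width: 0.851
```

Emit:
{"name": "carry_out", "arguments": {"motion": [{"linear": [0, 0, 0], "delta_rot": [0, 0, 0], "fingers": 1}, {"linear": [0, 0, 0], "delta_rot": [0, 0, 0], "fingers": 1}, {"linear": [0, 0, 0], "delta_rot": [0, 0, 0], "fingers": 1}, {"linear": [0, 0, 0], "delta_rot": [0, 0, 0], "fingers": 1}, {"linear": [0, 0, 0], "delta_rot": [0, 0, 0], "fingers": 1}]}}

```text
t: 3.15
ee_pos: [559.8, 89.8, 53.6]
tool_rot: [0.555, 0.438, 0.555, -0.438]
contact_force: [-0.0, -0.8, 0.4]
gripper_width: 0.433
```

Opening is 0.433 (40 mm), so the bottle is held. Lifting.

Emit:
{"name": "carry_out", "arguments": {"motion": [{"linear": [0, 0, 0], "delta_rot": [0, 0, 0], "fingers": 1}, {"linear": [0, 0, 0], "delta_rot": [0, 0, 0], "fingers": 1}, {"linear": [0, 0, 0.015], "delta_rot": [0, 0, 0], "fingers": 1}, {"linear": [0, 0, 0.04], "delta_rot": [0, 0, 0], "fingers": 1}, {"linear": [0, 0, 0.07], "delta_rot": [0, 0, 0], "fingers": 1}], "newtons": 20}}

```text
t: 3.65
ee_pos: [558.7, 89.9, 124.1]
tool_rot: [0.555, 0.437, 0.556, -0.438]
contact_force: [0.3, -0.8, -1.1]
gripper_width: 0.432
```

Emit:
{"name": "carry_out", "arguments": {"motion": [{"linear": [0, 0, 0.03], "delta_rot": [0, 0, 0], "fingers": 1}, {"linear": [0, 0, 0.06], "delta_rot": [0, 0, 0], "fingers": 1}, {"linear": [0, 0, 0.09], "delta_rot": [0, 0, 0], "fingers": 1}, {"linear": [0, 0, 0.1], "delta_rot": [0, 0, 0], "fingers": 1}, {"linear": [0, 0, 0.1], "delta_rot": [0, 0, 0], "fingers": 1}]}}

```text
t: 4.15
ee_pos: [560.7, 89.8, 225.7]
tool_rot: [0.556, 0.438, 0.554, -0.437]
contact_force: [0.5, -0.2, -1.5]
gripper_width: 0.426
```

```bash
python3 - <<'E'
from h import *
o=telemetry.get_obs();print(o['gripper_width'],o['contact_force'],o['joints'])
wrist('w2.png')
E
```

```text
0.42598160597661855 [ 0.54653041 -0.17421185 -1.45738955] [-5.39316461e-02  1.29300282e-01  1.60732283e+00  1.51633077e-05
  1.40115735e+00 -2.89754330e-01]
```

View pics/w2.png

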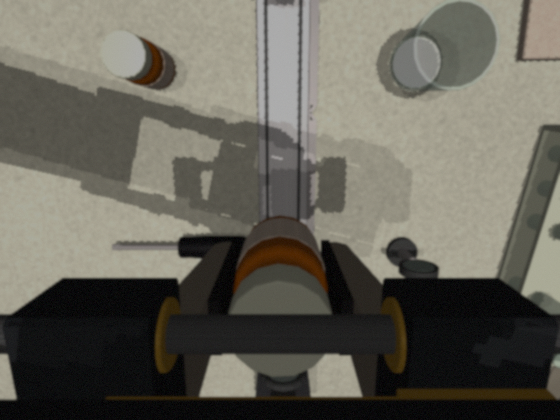

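The bottle hangs straight in the fingers, centred at px (280,290). Before the transfer I check the wash-bottle spout extent.

```bash
python3 - <<'E'
from h import *
for n in('top','scene'):
    p=np.load(n+'_w.npy').reshape(-1,3); p=p[(p[:,0]>470)&(p[:,0]<700)&(p[:,1]<-270)&(p[:,1]>-480)&(p[:,2]>45)&(p[:,2]<230)]
    for z in(45,100,140,170,190): 
        q=p[(p[:,2]>=z)&(p[:,2]<z+40)]; print(n,z,len(q),q.min(0).round() if len(q) else'',q.max(0).round() if len(q) else '')
E
```

```text
top 45 136 [ 504. -479.   45.] [ 617. -373.   85.]
top 100 408 [ 503. -480.  100.] [ 626. -372.  140.]
top 140 193 [ 577. -421.  140.] [ 611. -388.  180.]
top 170 84 [ 544. -421.  170.] [ 604. -398.  210.]
top 190 64 [ 544. -421.  191.] [ 596. -403.  210.]
scene 45 296 [ 514. -480.   45.] [ 630. -371.   85.]
scene 100 455 [ 508. -480.  100.] [ 629. -371.  140.]
scene 140 229 [ 581. -423.  140.] [ 616. -387.  180.]
scene 170 88 [ 546. -420.  170.] [ 611. -389.  209.]
scene 190 58 [ 546. -420.  191.] [ 597. -401.  209.]
```

Emit:
{"name": "carry_out", "arguments": {"motion": [{"linear": [-0.0132, -0.0404, 0], "delta_rot": [0, 0, 0], "fingers": 1}, {"linear": [-0.0264, -0.0808, 0], "delta_rot": [0, 0, 0], "fingers": 1}, {"linear": [-0.0396, -0.1212, 0], "delta_rot": [0, 0, 0], "fingers": 1}, {"linear": [-0.0528, -0.1616, 0], "delta_rot": [0, 0, 0], "fingers": 1}, {"linear": [-0.066, -0.202, 0], "delta_rot": [0, 0, 0], "fingers": 1}]}}

```text
t: 4.7
ee_pos: [491.7, -112.9, 221.1]
tool_rot: [0.554, 0.437, 0.557, -0.438]
contact_force: [1.3, 0.0, 0.4]
gripper_width: 0.432
```

Emit:
{"name": "carry_out", "arguments": {"motion": [{"linear": [-0.0132, -0.0404, 0], "delta_rot": [0, 0, 0], "fingers": 1}, {"linear": [-0.0264, -0.0808, 0], "delta_rot": [0, 0, 0], "fingers": 1}, {"linear": [-0.0396, -0.1212, 0], "delta_rot": [0, 0, 0], "fingers": 1}, {"linear": [-0.0528, -0.1616, 0], "delta_rot": [0, 0, 0], "fingers": 1}, {"linear": [-0.066, -0.202, 0], "delta_rot": [0, 0, 0], "fingers": 1}]}}

```text
t: 5.2
ee_pos: [426.0, -314.7, 221.1]
tool_rot: [0.554, 0.438, 0.557, -0.437]
contact_force: [1.0, -0.3, -0.9]
gripper_width: 0.424
```

Emit:
{"name": "carry_out", "arguments": {"motion": [{"linear": [0, 0, 0], "delta_rot": [0, 0, 0], "fingers": 1}, {"linear": [0, 0, -0.03], "delta_rot": [0, 0, 0], "fingers": 1}, {"linear": [0, 0, -0.06], "delta_rot": [0, 0, 0], "fingers": 1}, {"linear": [0, 0, -0.09], "delta_rot": [0, 0, 0], "fingers": 1}, {"linear": [0, 0, -0.12], "delta_rot": [0, 0, 0], "fingers": 1}]}}

```text
t: 5.7
ee_pos: [426.8, -312.2, 100.5]
tool_rot: [0.554, 0.438, 0.557, -0.437]
contact_force: [0.3, 0.3, -1.5]
gripper_width: 0.43
```

```bash
python3 - <<'E'
from h import *
o=telemetry.get_obs();print(o['ee_pos'],o['gripper_width'],o['contact_force'])
grab('scene','s3.png');im=cv2.imread('pics/s3.png')[60:260,80:380]; cv2.imwrite('pics/s3z.png',cv2.resize(im,None,fx=2.6,fy=2.6,interpolation=cv2.INTER_CUBIC))
E
```

```text
[ 426.81982989 -312.2163125   100.45816968] 0.43019211809122115 [ 0.32036232  0.30475589 -1.48076823]
```

View pics/s3z.png

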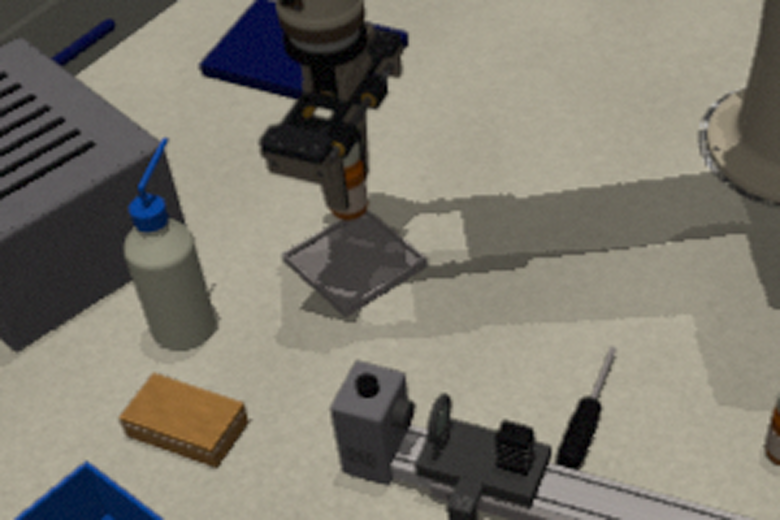

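The picture shows the bottle held upright above the tray. I lower it to touch.

Emit:
{"name": "carry_out", "arguments": {"motion": [{"linear": [0.001, -0.001, -0.02], "delta_rot": [0, 0, 0], "fingers": 1}, {"linear": [0.001, -0.001, -0.04], "delta_rot": [0, 0, 0], "fingers": 1}, {"linear": [0.001, -0.001, -0.06], "delta_rot": [0, 0, 0], "fingers": 1}, {"linear": [0.001, -0.001, -0.065], "delta_rot": [0, 0, 0], "fingers": 1}, {"linear": [0.001, -0.001, -0.065], "delta_rot": [0, 0, 0], "fingers": 1}]}}

```text
t: 6.25
ee_pos: [428.0, -313.8, 37.6]
tool_rot: [0.554, 0.438, 0.557, -0.437]
contact_force: [0.2, 0.1, -0.5]
gripper_width: 0.432
```

Emit:
{"name": "carry_out", "arguments": {"motion": [{"linear": [0, 0, -0.002], "delta_rot": [0, 0, 0], "fingers": 1}, {"linear": [0, 0, -0.004], "delta_rot": [0, 0, 0], "fingers": 1}, {"linear": [0, 0, -0.005], "delta_rot": [0, 0, 0], "fingers": 1}, {"linear": [0, 0, -0.005], "delta_rot": [0, 0, 0], "fingers": 1}]}}

```text
t: 6.65
ee_pos: [428.8, -315.3, 33.9]
tool_rot: [0.556, 0.438, 0.555, -0.438]
contact_force: [-0.0, -0.5, -1.6]
gripper_width: 0.432
```

Emit:
{"name": "carry_out", "arguments": {"motion": [{"linear": [0, 0, -0.002], "delta_rot": [0, 0, 0], "fingers": 1}, {"linear": [0, 0, -0.004], "delta_rot": [0, 0, 0], "fingers": 1}, {"linear": [0, 0, -0.006], "delta_rot": [0, 0, 0], "fingers": 1}, {"linear": [0, 0, -0.006], "delta_rot": [0, 0, 0], "fingers": 1}, {"linear": [0, 0, -0.006], "delta_rot": [0, 0, 0], "fingers": 1}]}}

```text
t: 7.15
ee_pos: [428.6, -315.1, 27.5]
tool_rot: [0.555, 0.438, 0.555, -0.438]
contact_force: [0.2, -0.3, -1.0]
gripper_width: 0.429
```

Emit:
{"name": "carry_out", "arguments": {"motion": [{"linear": [0, 0, -0.001], "delta_rot": [0, 0, 0], "fingers": 1}, {"linear": [0, 0, -0.002], "delta_rot": [0, 0, 0], "fingers": 1}, {"linear": [0, 0, -0.002], "delta_rot": [0, 0, 0], "fingers": 1}]}}

```text
t: 7.45
ee_pos: [428.9, -315.4, 26.6]
tool_rot: [0.555, 0.438, 0.555, -0.438]
contact_force: [-1.4, 1.7, 6.0]
gripper_width: 0.428
```

A 6 N upward force shows it has touched the floor. I release it, then retreat upwards.

Emit:
{"name": "carry_out", "arguments": {"motion": [{"linear": [0, 0, 0.001], "delta_rot": [0, 0, 0], "fingers": 1}, {"linear": [0, 0, 0.001], "delta_rot": [0, 0, 0], "fingers": 0.0}, {"linear": [0, 0, 0.001], "delta_rot": [0, 0, 0], "fingers": -0.3}, {"linear": [0, 0, 0.001], "delta_rot": [0, 0, 0], "fingers": -1}, {"linear": [0, 0, 0.001], "delta_rot": [0, 0, 0], "fingers": -1}]}}

```text
t: 7.95
ee_pos: [428.7, -315.2, 26.6]
tool_rot: [0.555, 0.438, 0.555, -0.438]
contact_force: [0.7, -0.6, -0.2]
gripper_width: 0.74
```

Emit:
{"name": "carry_out", "arguments": {"motion": [{"linear": [0, 0, 0], "delta_rot": [0, 0, 0], "fingers": -1}, {"linear": [0, 0, 0], "delta_rot": [0, 0, 0], "fingers": -1}, {"linear": [0, 0, 0], "delta_rot": [0, 0, 0], "fingers": -1}, {"linear": [0, 0, 0], "delta_rot": [0, 0, 0], "fingers": -1}]}}

```text
t: 8.35
ee_pos: [428.7, -315.2, 26.6]
tool_rot: [0.555, 0.438, 0.555, -0.438]
contact_force: [0.1, 0.8, 0.3]
gripper_width: 0.998
```

Emit:
{"name": "carry_out", "arguments": {"motion": [{"linear": [0, 0, 0.02], "delta_rot": [0, 0, 0], "fingers": -1}, {"linear": [0, 0, 0.05], "delta_rot": [0, 0, 0], "fingers": -1}, {"linear": [0, 0, 0.09], "delta_rot": [0, 0, 0], "fingers": -1}, {"linear": [0, 0, 0.13], "delta_rot": [0, 0, 0], "fingers": -1}, {"linear": [0, 0, 0.17], "delta_rot": [0, 0, 0], "fingers": -1}]}}

```text
t: 8.85
ee_pos: [428.5, -314.9, 198.2]
tool_rot: [0.555, 0.438, 0.555, -0.438]
contact_force: [0.5, 1.0, -0.6]
gripper_width: 1.002
```

```bash
python3 - <<'E'
from h import *
o=telemetry.get_obs();print(o['ee_pos'],o['gripper_width'],o['contact_force'])
f=grab('scene','s4.png');w=cloud(f).reshape(-1,3);p=w[(w[:,2]>82)&(w[:,2]<95)&(np.hypot(w[:,0]-428,w[:,1]+314)<45)];print(len(p),np.median(p,0),cv2.minEnclosingCircle(p[:,:2].astype(np.float32)))
im=cv2.imread('pics/s4.png')[60:260,80:380]; cv2.imwrite('pics/s4z.png',cv2.resize(im,None,fx=2.6,fy=2.6,interpolation=cv2.INTER_CUBIC))
E
```

```text
[ 428.51632848 -314.91747171  198.15901006] 1.0023355083789072 [ 0.51164473  0.95186336 -0.58525578]
126 [ 432.46202333 -314.42634379   87.5371359 ] ((429.73388671875, -315.9435729980469), 20.31092643737793)
```

View pics/s4z.png

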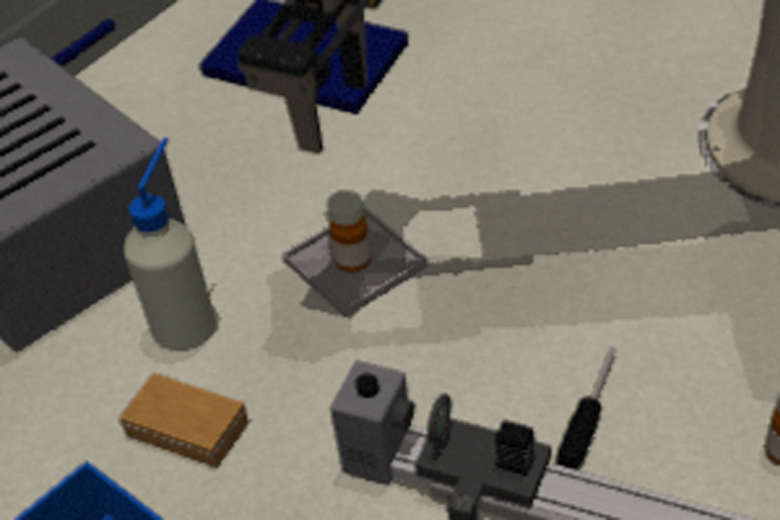

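The bottle stands upright near the tray centre (cap at zoom (347,210), cap centre (430,-316)), and the fingers are clear of it. Now to the carriage grip.

Emit:
{"name": "carry_out", "arguments": {"motion": [{"linear": [0.016, 0.031, 0], "delta_rot": [0, 0, 0], "fingers": -1}, {"linear": [0.032, 0.061, 0], "delta_rot": [0, 0, 0], "fingers": -1}, {"linear": [0.048, 0.092, 0], "delta_rot": [0, 0, 0], "fingers": -1}, {"linear": [0.064, 0.122, 0], "delta_rot": [0, 0, 0], "fingers": -1}, {"linear": [0.08, 0.152, 0], "delta_rot": [0, 0, 0], "fingers": -1}]}}

```text
t: 9.4
ee_pos: [509.2, -161.9, 196.4]
tool_rot: [0.555, 0.438, 0.555, -0.438]
contact_force: [1.7, -0.7, 0.3]
gripper_width: 1.001
```

Emit:
{"name": "carry_out", "arguments": {"motion": [{"linear": [0.016, 0.031, 0], "delta_rot": [0, 0, 0], "fingers": -1}, {"linear": [0.032, 0.061, 0], "delta_rot": [0, 0, 0], "fingers": -1}, {"linear": [0.048, 0.092, 0], "delta_rot": [0, 0, 0], "fingers": -1}, {"linear": [0.064, 0.122, 0], "delta_rot": [0, 0, 0], "fingers": -1}, {"linear": [0.08, 0.152, 0], "delta_rot": [0, 0, 0], "fingers": -1}]}}

```text
t: 9.9
ee_pos: [589.2, -9.8, 196.3]
tool_rot: [0.555, 0.438, 0.555, -0.438]
contact_force: [0.3, -0.2, 0.2]
gripper_width: 1.001
```

```bash
python3 - <<'E'
from h import *
o,g,w=wrist('w5.png'); print(o['ee_pos'])
w=w.reshape(-1,3);p=w[(w[:,2]>92)&(w[:,2]<100)&(abs(w[:,0]-589)<30)&(abs(w[:,1]+10)<28)];
if len(p)>5: print(len(p),cv2.minAreaRect(p[:,:2].astype(np.float32)))
E
```

```text
[589.18332436  -9.77524304 196.33196071]
1075 ((587.8863525390625, -10.650266647338867), (21.90863609313965, 29.609682083129883), 13.471488952636719)
```

View pics/w5.png

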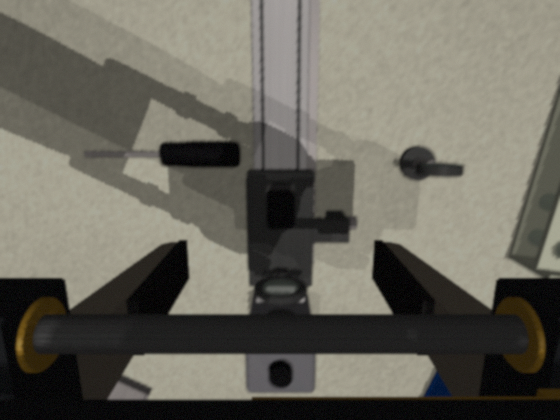

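The grip is at px (281,208); measured (588,-10.6), size 22 x 30, yaw 13.5°, as expected. Descending.

Emit:
{"name": "carry_out", "arguments": {"motion": [{"linear": [-0.001, -0.001, -0.03], "delta_rot": [0, 0, 0], "fingers": -1}, {"linear": [-0.001, -0.001, -0.06], "delta_rot": [0, 0, 0], "fingers": -1}, {"linear": [-0.001, -0.001, -0.09], "delta_rot": [0, 0, 0], "fingers": -1}, {"linear": [-0.001, -0.001, -0.115], "delta_rot": [0, 0, 0], "fingers": -1}, {"linear": [-0.001, -0.001, -0.13], "delta_rot": [0, 0, 0], "fingers": -1}]}}

```text
t: 10.45
ee_pos: [586.1, -12.0, 64.0]
tool_rot: [0.554, 0.437, 0.556, -0.438]
contact_force: [-0.1, 0.2, 0.3]
gripper_width: 1.003
```

Emit:
{"name": "carry_out", "arguments": {"motion": [{"linear": [0, 0, -0.005], "delta_rot": [0, 0, 0], "fingers": -1}, {"linear": [0, 0, -0.009], "delta_rot": [0, 0, 0], "fingers": -1}, {"linear": [0, 0, -0.009], "delta_rot": [0, 0, 0], "fingers": -1}, {"linear": [0, 0, -0.009], "delta_rot": [0, 0, 0], "fingers": -1}]}}

```text
t: 10.85
ee_pos: [588.7, -12.4, 58.9]
tool_rot: [0.556, 0.438, 0.555, -0.437]
contact_force: [0.6, -0.8, 0.8]
gripper_width: 0.999
```

Emit:
{"name": "carry_out", "arguments": {"motion": [{"linear": [0, 0, 0], "delta_rot": [0, 0, 0], "fingers": 0}, {"linear": [0, 0, 0], "delta_rot": [0, 0, 0], "fingers": 1}, {"linear": [0, 0, 0], "delta_rot": [0, 0, 0], "fingers": 1}, {"linear": [0, 0, 0], "delta_rot": [0, 0, 0], "fingers": 1}, {"linear": [0, 0, 0], "delta_rot": [0, 0, 0], "fingers": 1}], "newtons": 25}}

```text
t: 11.35
ee_pos: [587.7, -12.1, 57.6]
tool_rot: [0.555, 0.438, 0.555, -0.438]
contact_force: [-0.0, -0.1, -0.0]
gripper_width: 0.589
```

Emit:
{"name": "carry_out", "arguments": {"motion": [{"linear": [0, 0, 0], "delta_rot": [0, 0, 0], "fingers": 1}, {"linear": [0, 0, 0], "delta_rot": [0, 0, 0], "fingers": 1}, {"linear": [0, 0, 0], "delta_rot": [0, 0, 0], "fingers": 1}, {"linear": [0, 0, 0], "delta_rot": [0, 0, 0], "fingers": 1}, {"linear": [0, 0, 0], "delta_rot": [0, 0, 0], "fingers": 1}]}}

```text
t: 11.85
ee_pos: [588.6, -12.0, 57.6]
tool_rot: [0.556, 0.438, 0.555, -0.437]
contact_force: [5.2, 1.5, -3.8]
gripper_width: 0.241
```

Gripped at 22 mm. I slide along the rail direction (-0.2337, 0.9723).

Emit:
{"name": "carry_out", "arguments": {"motion": [{"linear": [-0.0023, 0.0097, 0], "delta_rot": [0, 0, 0], "fingers": 1}, {"linear": [-0.007, 0.0292, 0], "delta_rot": [0, 0, 0], "fingers": 1}, {"linear": [-0.0117, 0.0486, 0], "delta_rot": [0, 0, 0], "fingers": 1}, {"linear": [-0.0164, 0.0681, 0], "delta_rot": [0, 0, 0], "fingers": 1}, {"linear": [-0.021, 0.0875, 0], "delta_rot": [0, 0, 0], "fingers": 1}]}}

```text
t: 12.35
ee_pos: [568.0, 73.8, 57.6]
tool_rot: [0.557, 0.437, 0.554, -0.438]
contact_force: [6.8, -6.6, -6.4]
gripper_width: 0.238
```

Emit:
{"name": "carry_out", "arguments": {"motion": [{"linear": [-0.0047, 0.0194, 0], "delta_rot": [0, 0, 0], "fingers": 1}, {"linear": [-0.0093, 0.0389, 0], "delta_rot": [0, 0, 0], "fingers": 1}, {"linear": [-0.014, 0.0583, 0], "delta_rot": [0, 0, 0], "fingers": 1}, {"linear": [-0.0187, 0.0778, 0], "delta_rot": [0, 0, 0], "fingers": 1}, {"linear": [-0.021, 0.0875, 0], "delta_rot": [0, 0, 0], "fingers": 1}]}}

```text
t: 12.85
ee_pos: [546.7, 162.5, 57.6]
tool_rot: [0.557, 0.437, 0.554, -0.438]
contact_force: [5.6, -6.6, -4.2]
gripper_width: 0.238
```

```bash
cat >chk.py <<'E'
from h import *
import sys
o=telemetry.get_obs();print(o['ee_pos'],rail(o['ee_pos']),o['contact_force'],'F along',o['contact_force'][:2]@ey,o['gripper_width'])
f=grab('scene',sys.argv[1]+'.png')
im=cv2.imread('pics/'+sys.argv[1]+'.png')[190:310,250:430]; cv2.imwrite('pics/'+sys.argv[1]+'z.png',cv2.resize(im,None,fx=4.4,fy=4.4,interpolation=cv2.INTER_CUBIC))
w=cloud(f); 
p=w.reshape(-1,3);r=rail(p); m=(p[:,2]>92)&(p[:,2]<100)&(abs(r[:,0])<11)
print(m.sum(), r[m].min(0) if m.any() else'', r[m].max(0) if m.any() else'')
E
python3 chk.py s6
```

```text
[546.69107869 162.49026667  57.63876593] [ 0.09471727 89.44444493] [ 5.58375334 -6.56884902 -4.15009616] F along -7.691776256095504 0.23765858419184782
189 [ -10.96929054 -639.83010038] [ 10.94238798 249.97691164]
```

View pics/s6z.png

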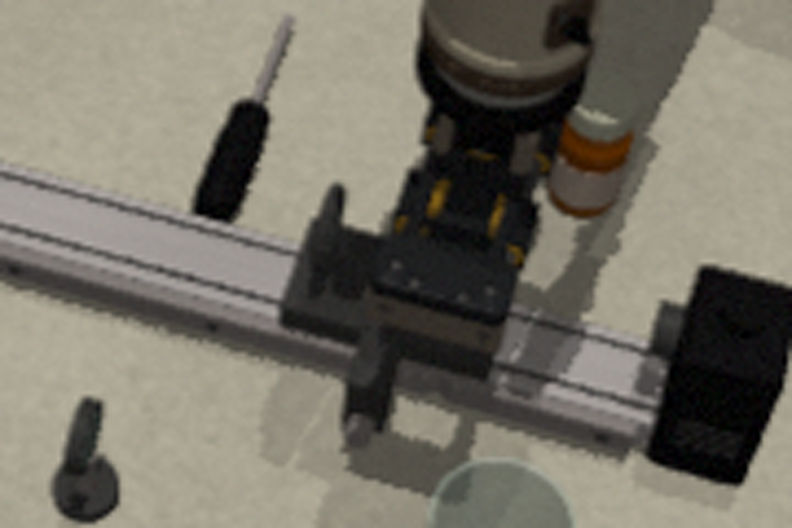

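The carriage is at ball y ≈ 59 and the notch is still visible at zoom (440,383), ahead of the ear. Next I advance 20 mm, then take fine steps while reading the force along the rail.

Emit:
{"name": "carry_out", "arguments": {"motion": [{"linear": [-0.0012, 0.0049, 0], "delta_rot": [0, 0, 0], "fingers": 1}, {"linear": [-0.0023, 0.0097, 0], "delta_rot": [0, 0, 0], "fingers": 1}, {"linear": [-0.0035, 0.0146, 0], "delta_rot": [0, 0, 0], "fingers": 1}, {"linear": [-0.0047, 0.0194, 0], "delta_rot": [0, 0, 0], "fingers": 1}, {"linear": [-0.0047, 0.0194, 0], "delta_rot": [0, 0, 0], "fingers": 1}]}}

```text
t: 13.4
ee_pos: [541.8, 182.3, 57.6]
tool_rot: [0.556, 0.438, 0.555, -0.437]
contact_force: [5.4, 2.1, -3.3]
gripper_width: 0.237
```

Emit:
{"name": "carry_out", "arguments": {"motion": [{"linear": [-0.00047, 0.0019, 0], "delta_rot": [0, 0, 0], "fingers": 1}, {"linear": [-0.00047, 0.0019, 0], "delta_rot": [0, 0, 0], "fingers": 1}]}}

```text
t: 13.6
ee_pos: [541.6, 183.5, 57.6]
tool_rot: [0.556, 0.438, 0.555, -0.437]
contact_force: [5.0, -0.2, -4.8]
gripper_width: 0.236
```

Emit:
{"name": "carry_out", "arguments": {"motion": [{"linear": [-0.00047, 0.0019, 0], "delta_rot": [0, 0, 0], "fingers": 1}, {"linear": [-0.00047, 0.0019, 0], "delta_rot": [0, 0, 0], "fingers": 1}]}}

```text
t: 13.8
ee_pos: [541.1, 185.7, 57.6]
tool_rot: [0.556, 0.438, 0.555, -0.437]
contact_force: [4.5, 1.0, -3.8]
gripper_width: 0.238
```

```bash
python3 chk.py s7
```

```text
[541.06447688 185.6680057   57.62161754] [3.99709314e-02 1.13295299e+02] [ 4.4682152   0.98321013 -3.79767575] F along -0.0881249639429957 0.23755477352261806
170 [ -10.78427488 -639.26461089] [ 10.94141478 250.15502232]
```

View pics/s7z.png

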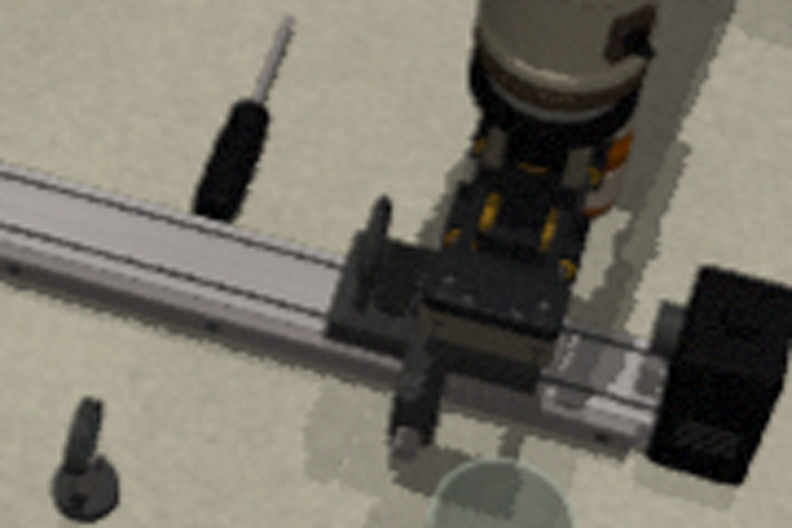

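Ball y ≈ 84; the notch is expected within about 10 mm. Continuing in 1 mm steps.

Emit:
{"name": "carry_out", "arguments": {"motion": [{"linear": [-0.0002, 0.001, 0], "delta_rot": [0, 0, 0], "fingers": 1}, {"linear": [-0.0005, 0.002, 0], "delta_rot": [0, 0, 0], "fingers": 1}]}}

```text
t: 14.05
ee_pos: [540.7, 187.1, 57.6]
tool_rot: [0.556, 0.438, 0.554, -0.438]
contact_force: [6.7, -2.0, -5.0]
gripper_width: 0.241
```

Emit:
{"name": "carry_out", "arguments": {"motion": [{"linear": [-0.0002, 0.001, 0], "delta_rot": [0, 0, 0], "fingers": 1}, {"linear": [-0.0002, 0.001, 0], "delta_rot": [0, 0, 0], "fingers": 1}]}}

```text
t: 14.25
ee_pos: [540.3, 188.8, 57.6]
tool_rot: [0.556, 0.438, 0.555, -0.437]
contact_force: [5.4, 0.7, -4.1]
gripper_width: 0.238
```

Emit:
{"name": "carry_out", "arguments": {"motion": [{"linear": [-0.0003, 0.001, 0], "delta_rot": [0, 0, 0], "fingers": 1}, {"linear": [-0.0003, 0.001, 0], "delta_rot": [0, 0, 0], "fingers": 1}]}}

```text
t: 14.45
ee_pos: [540.0, 190.0, 57.6]
tool_rot: [0.556, 0.438, 0.555, -0.437]
contact_force: [4.8, 1.3, -4.3]
gripper_width: 0.242
```

Emit:
{"name": "carry_out", "arguments": {"motion": [{"linear": [-0.0002, 0.001, 0], "delta_rot": [0, 0, 0], "fingers": 1}, {"linear": [-0.0002, 0.001, 0], "delta_rot": [0, 0, 0], "fingers": 1}]}}

```text
t: 14.65
ee_pos: [539.8, 191.0, 57.6]
tool_rot: [0.556, 0.438, 0.555, -0.437]
contact_force: [5.8, 2.0, -3.6]
gripper_width: 0.238
```

Emit:
{"name": "carry_out", "arguments": {"motion": [{"linear": [-0.0002, 0.001, 0], "delta_rot": [0, 0, 0], "fingers": 1}, {"linear": [-0.0002, 0.001, 0], "delta_rot": [0, 0, 0], "fingers": 1}]}}

```text
t: 14.85
ee_pos: [539.5, 192.0, 57.6]
tool_rot: [0.556, 0.438, 0.555, -0.437]
contact_force: [4.4, 1.5, -4.4]
gripper_width: 0.237
```

Emit:
{"name": "carry_out", "arguments": {"motion": [{"linear": [-0.0002, 0.001, 0], "delta_rot": [0, 0, 0], "fingers": 1}, {"linear": [-0.0002, 0.001, 0], "delta_rot": [0, 0, 0], "fingers": 1}]}}

```text
t: 15.05
ee_pos: [539.4, 192.5, 57.6]
tool_rot: [0.556, 0.438, 0.555, -0.437]
contact_force: [5.2, -0.7, -3.7]
gripper_width: 0.24
```

Emit:
{"name": "carry_out", "arguments": {"motion": [{"linear": [-0.0003, 0.001, 0], "delta_rot": [0, 0, 0], "fingers": 1}, {"linear": [-0.0003, 0.001, 0], "delta_rot": [0, 0, 0], "fingers": 1}]}}

```text
t: 15.25
ee_pos: [539.4, 192.8, 57.6]
tool_rot: [0.556, 0.438, 0.554, -0.438]
contact_force: [5.7, -3.9, -4.5]
gripper_width: 0.238
```

Emit:
{"name": "carry_out", "arguments": {"motion": [{"linear": [-0.0002, 0.001, 0], "delta_rot": [0, 0, 0], "fingers": 1}, {"linear": [-0.0002, 0.001, 0], "delta_rot": [0, 0, 0], "fingers": 1}]}}

```text
t: 15.45
ee_pos: [539.3, 193.0, 57.6]
tool_rot: [0.557, 0.437, 0.554, -0.438]
contact_force: [6.2, -7.3, -4.1]
gripper_width: 0.237
```

Emit:
{"name": "carry_out", "arguments": {"motion": [{"linear": [-0.0002, 0.001, 0], "delta_rot": [0, 0, 0], "fingers": 1}, {"linear": [-0.0002, 0.001, 0], "delta_rot": [0, 0, 0], "fingers": 1}]}}

```text
t: 15.65
ee_pos: [539.3, 193.1, 57.6]
tool_rot: [0.557, 0.437, 0.554, -0.438]
contact_force: [6.2, -9.9, -3.5]
gripper_width: 0.241
```

The carriage stalled at TCP y ≈ 193.0, and the opposing force rose from 0 to about 11 N. That is the notch, at ball y ≈ 91 (vision gave 92–93). I ease the command back to unload.

Emit:
{"name": "carry_out", "arguments": {"motion": [{"linear": [0.0002, -0.001, 0], "delta_rot": [0, 0, 0], "fingers": 1}, {"linear": [0.0005, -0.002, 0], "delta_rot": [0, 0, 0], "fingers": 1}, {"linear": [0.0008, -0.003, 0], "delta_rot": [0, 0, 0], "fingers": 1}, {"linear": [0.0008, -0.003, 0], "delta_rot": [0, 0, 0], "fingers": 1}, {"linear": [0.0008, -0.003, 0], "delta_rot": [0, 0, 0], "fingers": 1}]}}

```text
t: 16.15
ee_pos: [539.4, 192.7, 57.6]
tool_rot: [0.556, 0.438, 0.555, -0.437]
contact_force: [4.5, 0.5, -3.6]
gripper_width: 0.237
```

```bash
python3 chk.py s8; python3 - <<'E'
from h import *
f=dict(np.load('last_scene.npz'))
im=cv2.imread('pics/s8.png')[245:310,310:390]; cv2.imwrite('pics/s8n.png',cv2.resize(im,None,fx=8,fy=8,interpolation=cv2.INTER_CUBIC))
E
```

```text
[539.37387589 192.74067877  57.62823857] [4.88886791e-02 1.20567215e+02] [ 4.47440032  0.52783285 -3.64966053] F along -0.5323402299448012 0.23725449160790416
187 [ -10.94861805 -645.83817451] [ 10.93800869 250.06221185]
```

View pics/s8n.png

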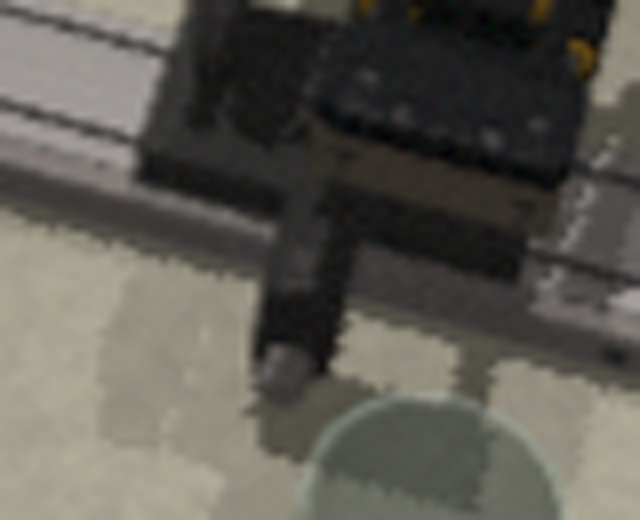

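The ear with the ball now covers the notch location (crop (315,256), inside the ear spanning 270–350). A small backward probe should confirm the detent holds on both sides.

Emit:
{"name": "carry_out", "arguments": {"motion": [{"linear": [0.0002, -0.001, 0], "delta_rot": [0, 0, 0], "fingers": 1}, {"linear": [0.0004, -0.0015, 0], "delta_rot": [0, 0, 0], "fingers": 1}, {"linear": [0.0004, -0.0015, 0], "delta_rot": [0, 0, 0], "fingers": 1}]}}

```text
t: 16.5
ee_pos: [539.4, 192.6, 57.6]
tool_rot: [0.555, 0.439, 0.555, -0.437]
contact_force: [4.7, 3.7, -3.7]
gripper_width: 0.235
```

Emit:
{"name": "carry_out", "arguments": {"motion": [{"linear": [0, 0, 0], "delta_rot": [0, 0, 0], "fingers": 1}, {"linear": [0, 0, 0], "delta_rot": [0, 0, 0], "fingers": 1}]}}

```text
t: 16.7
ee_pos: [539.4, 192.5, 57.7]
tool_rot: [0.555, 0.438, 0.555, -0.437]
contact_force: [4.2, 3.8, -4.3]
gripper_width: 0.24
```

It is held both ways: a 1.5 mm command back moved it only 0.2 mm, with +3 N. I restore a near-neutral command and let it settle.

Emit:
{"name": "carry_out", "arguments": {"motion": [{"linear": [-0.0002, 0.001, 0], "delta_rot": [0, 0, 0], "fingers": 1}, {"linear": [-0.0002, 0.001, 0], "delta_rot": [0, 0, 0], "fingers": 1}, {"linear": [-0.0002, 0.001, 0], "delta_rot": [0, 0, 0], "fingers": 1}, {"linear": [-0.0002, 0.001, 0], "delta_rot": [0, 0, 0], "fingers": 1}, {"linear": [-0.0002, 0.001, 0], "delta_rot": [0, 0, 0], "fingers": 1}]}}

```text
t: 17.2
ee_pos: [539.4, 192.7, 57.6]
tool_rot: [0.556, 0.438, 0.555, -0.437]
contact_force: [4.4, 0.9, -3.3]
gripper_width: 0.235
```

```bash
python3 - <<'E'
from h import *
o=telemetry.get_obs();print(o['t'],o['ee_pos'],o['contact_force'],o['gripper_width'],abs(o['qd']).max())
f=grab('scene','s9.png');w=cloud(f).reshape(-1,3);p=w[(w[:,2]>82)&(w[:,2]<95)&(np.hypot(w[:,0]-428,w[:,1]+314)<45)];print(len(p),np.median(p,0),cv2.minEnclosingCircle(p[:,:2].astype(np.float32)))
E
```

```text
17.2 [539.38090396 192.66202415  57.61948171] [ 4.37850703  0.85030664 -3.26885633] 0.23516306910895415 0.0017406332162858615
125 [ 431.79371088 -314.46484037   87.75649562] ((430.1369323730469, -314.6315002441406), 21.026918411254883)
```

View pics/s9.png

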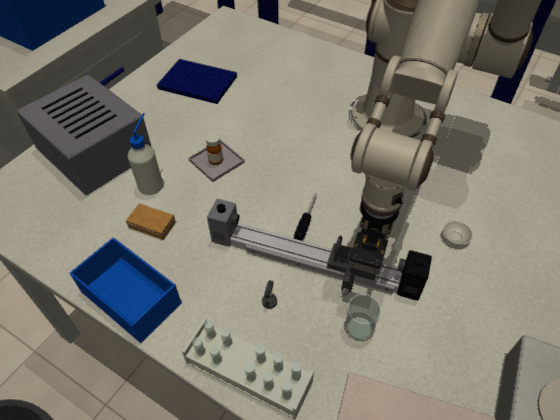

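The bottle is upright in the tray at (213,150), the grip is still held, and everything else I can see is where it was; the spare bottle is hidden behind the arm. Handing in.

```bash
python3 -c "
from bench import manip
print(manip.close_job())"
```

```text
the job is handed in; nothing more can be done
None
```

I stood the bottle upright in the tray, slid the carriage into the notch and handed the job in at about 17 s with the grip still held. The hand-in gave no verdict.

- **Bottle:** upright in the tray and let go. My last picture puts its cap about 2 mm from the measured tray centre.
- **Notch:**
  - The carriage stalled while the opposing force rose to about 11 N, so I eased the command back.
  - A small backward push (1.5 mm commanded) moved it only 0.2 mm, so the ball is held from both sides.
  - By touch the ball sits at rail y ≈ 91 mm; the cameras had put the notch at 92–93 mm. I trusted the touch result, because that gap is within the camera error.
- **Hold:** the fingers are closed on the 22 mm grip with 25 N commanded, the arm is at rest, and the force along the rail is near zero.
- **Other objects:** those visible in the last picture are where they started. The arm hid the spare bottle in that picture, so I could not re-check it, but the tool passed well above it.

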